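# Put the big battery pack on charge

### The job

The larger of the two battery packs kept in the top drawer of the bench cabinet needs charging. Pull the drawer open by its handle, take that pack out of its pocket and plug it fully home, the right way round, in the well of the sloping charger. Then push the drawer fully shut to keep the shavings out; the smaller pack stays in its pocket, and the bowl, gouge and chuck on the bench are left where they are.

Things in the scene. Friction and masses are not known exactly. Their poses are not given: they have to be found in the camera images.
- cabinet: the wooden bench cabinet, fixed: 280 mm deep (x), 320 wide (y), 212 high, two drawers one above the other. Origin: centre of its underside on the bench; x points to its back, z up: its drawers open along -x. Only the top drawer is used; the lower one does not open
- drawer_handle: handle of the top drawer: level steel bar 11 mm thick, 130 mm long, its middle 35 mm off the wooden drawer front, on two posts 55 mm either side of the middle. Origin: middle of the bar, 174 mm above the bench, 38 mm below the cabinet's top. y runs along the bar, z up, x straight into the cabinet: the drawer opens along -x. The lower drawer has a like handle 94 mm lower
- drawer (a joint): how far the top drawer is out: 0 shut, 0.19 m at its stop. It slides with about 1.2 N of drag and stays where it is left. The packs clear the cabinet's top when lifted straight up once it is out 0.13 m or more
- cradle: plywood block fixed in the front half of the top drawer, with two pockets side by side that hold the packs stem down, about 4 mm loose. Origin: middle of its underside; x into the cabinet, z up. The packs' middles stand at x -0.015, y +0.062 and -0.062; either pack may be in either. The housings rest on its top face, 36 mm above the origin
- drawer_rim (a point): middle of the top edge of the top drawer's front, on its inner side, 52 mm to the front of the line of the two packs. The front stands 47 mm above the cradle's top face and is 15 mm thick (plus a 6 mm inner wall), the drawer's sides stand 38 mm above it, 139 mm either side of the middle
- pack_large: the larger battery pack, black, 0.27 to 0.53 kg. Housing 74 mm (x) by 50 mm (y) by 34 mm high, gripped on its y sides; below it, centred, the stem: 40 (x) by 32 (y) by 34 mm long, its foot tapered 2.5 mm all round. Origin: centre of the stem's foot; z up: housing from z 0.034 to 0.068. In the drawer it stands upright, x into the cabinet; a gauge with four white dots marks the -x end of its top
- pack_large_shoulder (a point): on the large pack: centre of the housing's underside, at the top of the stem (34 mm above the pack's origin); it comes to the centre of the well's mouth when the pack is home
- pack_large_rib (a point): on the large pack: top of the keying rib on the stem's -x side, 25 mm to -x of the shoulder point. The rib is 10 mm wide, stands out 5 mm from the stem and begins 7 mm above the foot
- pack_small: the smaller battery pack, which stays in its pocket: same stem and rib, housing only 52 mm (x) by 44 (y) by 20 high. Origin: centre of the stem's foot, z up
- charger: the grey bench charger, fixed: a wedge 96 mm wide and 95 mm deep, rising from 41 mm at its front (-x) to 83 mm at its back. Origin: on the bench right under the middle of its sloping face; x to its back, z up. The face, 84 mm up the slope by 96 mm wide, is tilted 30 degrees
- charger_well: the well in the charger's face. Origin: centre of its mouth, in the face, 62 mm above the bench; z points straight out (30 degrees from vertical, leaning to the charger's front), x up the slope, y level. 43 mm (x) by 35 (y) by 37 deep, with a notch 13 wide, 7.5 deep in its -x (lower) side for the rib: the pack enters only with its x along this x. Home, the housing rests on the face
- bowl: bystander: light wooden bowl, 170 mm across, 65 mm high, standing on the bench; origin: centre of its underside
- gouge: bystander: turning gouge lying on the bench, 450 mm long, wooden handle to its -x; origin: on the bench under the ferrule
- chuck: bystander: steel four-jaw lathe chuck, 100 mm across, 71 mm high, standing on the bench; origin: centre of its underside
There are look-alikes about, which are no part of the job. Leave any red look-alike of the charger alone.

How it is judged (in metres and radians):
On the way, in this order (a step that is already met when the one before it is completed fails the run):
1. the top drawer is being drawn out with the fingers on its handle (value of joint drawer above 0.015 m and contact force between the fingers and drawer_handle above 0.3 N), for 0.1 s.
2. the drawer is out at least 100 mm (value of joint drawer above 0.1 m), for 0.1 s.
3. the large pack is plugged home in the charger (distance between pack_large_shoulder and charger_well below 0.005 m and z of pack_large_shoulder in the frame of charger_well below 0.003 m and x of pack_large_rib in the frame of charger_well below -0.02 m), for 0.2 s.
At the end, for the whole second after the job is handed in: The large pack is home in the charger's well, rib in the notch: its shoulder point within 5 mm of the well's mouth and less than 3 mm proud of the face, square to it within 0.08 rad, at rest and released. The top drawer is shut to within 8 mm, with the small pack upright and seated in its pocket (all of step 3 and angle between the z axis of pack_large and the z axis of charger_well, either way round below 0.08 rad and linear speed of pack_large below 0.02 m/s and value of joint drawer below 0.008 m and z of pack_small in the frame of cradle below 0.008 m and angle between pack_small's own z axis and vertical below 0.12 rad); the robot touches nothing.
It fails at once if the bowl, gouge or chuck is shifted by more than 30 mm (distance of any of bowl, gouge, chuck from where it was at the start of the episode above 0.03 m).
It fails at once if the small pack is pulled out of its pocket (z of pack_small in the frame of cradle above 0.025 m).
It also fails if it takes over 69 s, if anything falls off the work surface, if the arm or the gripper's body presses on something with over 40 N, if the wrist force passes 120 N, or if a joint passes its speed limit or range.

### The arm

A 6-joint arm with a two-finger parallel gripper is mounted at the origin on the work surface. World frame = base frame: x ahead of the robot, y to its left, z up, the work surface at z = 0. Lengths are in mm, angles in degrees, forces in N, time in s.
With the tool pointing down it reaches from about 250 to 800 mm from the base axis. Payload 8.5 kg.
Tool frame: the origin (TCP) lies on the mounting face of the last link; the fingertips stand 173 mm ahead of it and the grasp point (between the pads) lies 155 mm ahead of it (env.nose_length is the z of the fingertips in the tool frame, in mm); z points along the fingers, y is the line along which they close (so a half turn about z gives the same grasp; the last joint's range is limited). The gripper opens to 85 mm and grips with 20 to 120 N. Pads are 22 mm wide; open, the fingers measure 114 mm over their backs; the gripper's body (76 mm by 85 mm) begins 54 mm behind the grasp point. The pads swing forward as they close: fully open they stand 13 mm farther back than shut.
Start: joints at [72.823, 13.648, -0.773, 75.585, 0, 90], TCP at [155.038, 501.558, 404.676] pointing down, gripper open.
Joint ranges: [-152.45, 152.45], [-59.26, 108.67], [-65.41, 83.53], [-104.44, 129.93], [-82.83, 76.93], [-180, 180]. Speed limits (degrees/s): [127.2, 127.2, 159.86, 180, 180, 180].

### API

Orientations are given as a 3x3 rotation matrix whose columns are the frame's x, y, z axes.
In Python, from bench import status, imaging, order, finder, env gives the robot as it stands. The module is installed in compiled form; this text tells all that it offers.
- The arm moves only by the tool servo_tool, never from a script. Its argument "series" is a list of rows, each a list of 2 entries, a list of its own where there are three numbers: the shift along the tool's x, y, z normalised to -1 to 1, where 1 is 0.1 m, then the turn, a rotation vector about the tool's x, y, z normalised to -1 to 1, where 1 is 2 rad. In form: [[[tx, ty, tz], [wx, wy, wz]], ...]. A call has exactly 10 rows; each row shifts and turns the commanded pose from where the row before left it, along the tool's axes as they then stand; what a row does not reach is not made up. A row lasts 1/8 s, in which the tool goes at most 62.5 mm and 10.7 degrees, less where a joint would pass 70% of its speed; a pose out of reach is approached as far as the arm can. A call with a number of a shift or a turn outside -1 to 1 is refused whole. A call with a gripper value outside its range is refused whole. "grip" is the opening, from 0 (shut) to 1 (fully open), set as the call begins (left out, the last holds). The fingers move at their own pace and stop on an object; the grip force is fixed at half the most. Time passes only in rows, so rows that do not move let the fingers close, or fill a call up. It gives the time, the measured TCP pose, the force, the opening and the grip force at its end, in the units of the state.
- status.state(): the state, without advancing time (a new reading comes with each control period).
- imaging.capture(name): name is "scene" or "top" or "wrist"; returns the picture (420x560x3 uint8, red, green, blue); there is no depth.
- imaging.get_calibration(name): a dict with "fx", "fy", "cx", "cy" (pixels), "distortion" ([k1, k2, p1, p2, k3] as OpenCV has them; the pictures are not rectified), "R" (3x3) and "t" (3): a world point X has camera coordinates R X + t; the wrist camera has in their place "T_tool_cam" (4x4, takes a point from camera to tool coordinates, whose origin is the TCP and whose axes are the flange's). Camera axes: x right, y down, z forward; pixel columns grow to the right and rows downward; lengths in mm; the calibration is good to about 2 mm. A picture is of the moment at which its call begins: read the wrist's pose just before it. get_calibration takes no time and is no camera call.
- order.hand_in(): hands the job in; it is judged then, once.
Trained networks look in the newest picture that a camera, given by its name, has taken for a name from the list of things; names that differ only in an ending like _2 or _b are one class to them, and where a whole thing is asked for, a point or a joint stands for the part that bears it (a point fixed in the world has none). Each returns a list of dicts, best first, with "score" (0 to 1); they miss things now and then, are a little off and sometimes report something else, mostly with a low value. They report only what shows in the picture. A call takes as long as a camera call. They do not tell look-alikes from the thing itself.
- finder.silhouettes(camera, target): "region" (420x560 bool, what is visible of it) and "rect" ([centre column, centre row, width, height] in pixels, round what is visible of it).
The state is a dict: "t": time; "joint_positions": joint angles; "qvel": joint speeds; "joint_efforts": joint torques, N m; "eef_pos": TCP position; "ee_rot": TCP orientation; "ft_force": force on the tool from outside, world axes, zero at the start; "ft_torque": the same for the moment, N m; "width": finger opening in mm; "grip_force": force on a finger pad.
Only numpy, scipy, OpenCV 4.12 (cv2) and the standard library are available. Lean on these libraries where they do the work, as an engineer would, in place of code of your own. Each camera call takes 0.05 s, during which the arm holds its last target. There are 200 camera calls.

## Working session

There is one attempt and no reset: what is moved stays moved. The work goes in short steps, Python scripts to look and compute and a tool call to move; the robot and the scene stay as the last step left them, time stands still between calls to the robot, and variables do not carry over. Pictures are saved under pics/ and viewed, at most 12 in all, crops included, and the job is handed in when it is done.

Besides the shell and the picture viewer there is one more tool, called after "Request:" in YAML: its name, and indented under it one key for each argument. servo_tool: Moves the arm, as the interface text tells. Scaled input: -1 to 1 covers 0.1 m each way for a shift and 2 rad each way for a turn. Its arguments: {"type":"object","properties":{"series":{"type":"array","items":{"type":"array"}},"grip":{"type":"number"}},"required":["series"]}

```bash
mkdir -p pics
cat > h.py <<'E'
import numpy as np, cv2
from bench import status, imaging, order, finder, env
def cal(n, st=None):
    c=imaging.get_calibration(n); K=np.array([[c['fx'],0,c['cx']],[0,c['fy'],c['cy']],[0,0,1.]]); D=np.array(c['distortion'],float)
    if 'R' in c: return K,D,np.array(c['R']),np.array(c['t'],float)
    st=st or status.state(); T=np.eye(4); T[:3,:3]=st['ee_rot']; T[:3,3]=st['eef_pos']
    M=np.linalg.inv(T@np.array(c['T_tool_cam'])); return K,D,M[:3,:3],M[:3,3]
def ray(c,px):
    K,D,R,t=c; u=cv2.undistortPoints(np.array([[px]],float),K,D)[0,0]
    d=R.T@np.array([u[0],u[1],1]); return -R.T@t, d/np.linalg.norm(d)
def proj(c,X):
    K,D,R,t=c; return cv2.projectPoints(np.atleast_2d(np.array(X,float)),cv2.Rodrigues(R)[0],t,K,D)[0][:,0]
def tri(obs):
    A=np.zeros((3,3));b=np.zeros(3)
    for c,p in obs:
        o,d=ray(c,p);P=np.eye(3)-np.outer(d,d);A+=P;b+=P@o
    X=np.linalg.solve(A,b); return X,[np.linalg.norm(proj(c,X)[0]-p) for c,p in obs]
def atz(c,px,z):
    o,d=ray(c,px); return o+d*(z-o[2])/d[2]
def save(n,im,): cv2.imwrite('pics/'+n+'.png',im[:,:,::-1])
E
python3 - <<'E'
from h import *
for n in ['scene','top']:
    im=imaging.capture(n); save(n+'0',im); np.save(n+'0.npy',im)
    for t in ['cabinet','drawer_handle','charger','charger_well','bowl','gouge','chuck','pack_large']:
        print(n,t,[(round(r['score'],2),np.round(r['rect']).tolist()) for r in finder.silhouettes(n,t)[:4]])
    c=cal(n); print(-c[2].T@c[3], c[2][2])
print(status.state()['ee_rot'],env.nose_length)
E
```

```text
scene cabinet [(0.72, [279.0, 350.0, 205.0, 141.0])]
scene drawer_handle [(0.87, [247.0, 297.0, 59.0, 26.0]), (0.52, [332.0, 226.0, 41.0, 40.0])]
scene charger [(0.93, [333.0, 226.0, 41.0, 41.0]), (0.88, [368.0, 154.0, 32.0, 36.0]), (0.8, [301.0, 177.0, 29.0, 41.0]), (0.65, [248.0, 157.0, 39.0, 35.0])]
scene charger_well [(0.9, [297.0, 176.0, 29.0, 44.0]), (0.89, [263.0, 226.0, 36.0, 36.0]), (0.74, [242.0, 158.0, 32.0, 26.0]), (0.62, [368.0, 151.0, 25.0, 32.0])]
scene bowl [(0.6, [388.0, 255.0, 63.0, 54.0]), (0.28, [331.0, 221.0, 34.0, 34.0])]
scene gouge [(0.91, [314.0, 156.0, 106.0, 58.0])]
scene chuck [(0.6, [399.0, 200.0, 36.0, 33.0])]
scene pack_large [(0.49, [246.0, 298.0, 58.0, 25.0])]
[ 911.58496758 -641.01298421 1063.74623436] [-0.35816828  0.58518187 -0.72751472]
top cabinet [(0.85, [404.0, 144.0, 125.0, 125.0]), (0.73, [257.0, 191.0, 31.0, 24.0])]
top drawer_handle [(0.47, [378.0, 187.0, 35.0, 18.0])]
top charger [(0.86, [157.0, 205.0, 32.0, 35.0]), (0.71, [253.0, 189.0, 29.0, 35.0]), (0.68, [292.0, 234.0, 32.0, 32.0]), (0.64, [226.0, 300.0, 32.0, 29.0])]
top charger_well [(0.95, [291.0, 235.0, 31.0, 26.0]), (0.93, [256.0, 192.0, 27.0, 22.0]), (0.84, [225.0, 243.0, 33.0, 32.0]), (0.58, [159.0, 208.0, 32.0, 27.0])]
top bowl [(0.84, [264.0, 139.0, 54.0, 42.0])]
top gouge [(0.63, [404.0, 145.0, 128.0, 122.0]), (0.62, [187.0, 250.0, 21.0, 119.0]), (0.21, [204.0, 160.0, 32.0, 28.0])]
top chuck []
top pack_large []
[ 348.44316397  110.21247929 1548.68361539] [ 0.09376638  0.00126268 -0.99559343]
[[-9.55398652e-01  2.95319175e-01 -2.67627629e-05]
 [ 2.95319176e-01  9.55398650e-01 -6.29952299e-05]
 [ 6.96540819e-06 -6.80891148e-05 -9.99999998e-01]] 173.4
```

```bash
ls pics
```

```text
scene0.png
top0.png
```

Run:
```python
from h import *
a=np.load('scene0.npy')[110:420,150:450]; b=np.load('top0.npy')[70:350,120:500]
cv2.imwrite('pics/a.png',cv2.resize(a,None,fx=1.93,fy=1.93,interpolation=2)[:,:,::-1]); cv2.imwrite('pics/b.png',cv2.resize(b,None,fx=2.1,fy=2.1,interpolation=2)[:,:,::-1])
```

```text
(no output)
```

View pics/a.png

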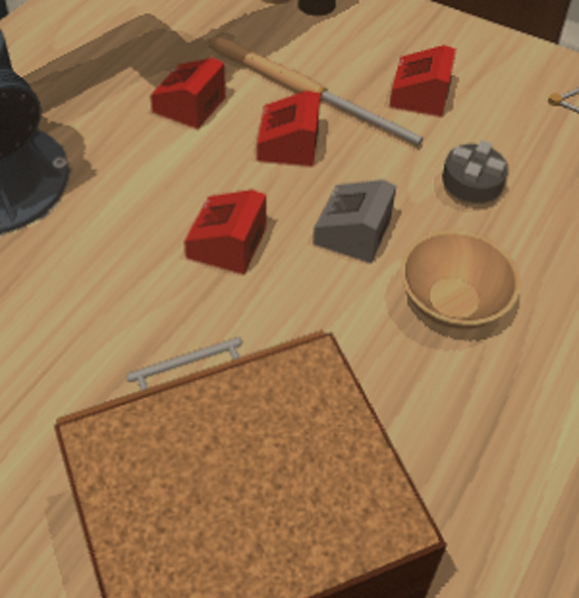

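View pics/b.png

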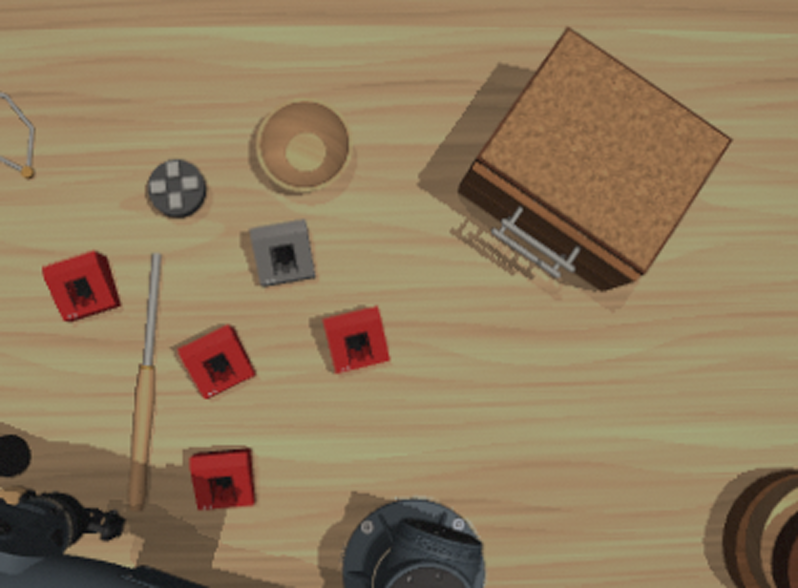

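Scene crop (x1.93): grey charger at (355,218), cabinet with top handle (130,378)–(240,343), and four red chargers at (188,92), (290,130), (425,80) and (227,230). Top crop (x2.1): grey charger at (283,253), cabinet at (605,150), red ones at (80,285), (215,360), (357,340) and (222,478). The grey one is the charger, since the red ones are look-alikes to be left alone. I'll confirm it in one enlarged montage.

Run:
```python
from h import *
s=np.load('scene0.npy'); t=np.load('top0.npy')
def c(im,x,y,w,h,f): return cv2.resize(im[y:y+h,x:x+w],None,fx=f,fy=f,interpolation=2)
# each 400x300
m=np.vstack([np.hstack([c(t,340,130,100,75,4),c(s,200,270,100,75,4)]),np.hstack([c(t,225,162,64,48,6.25),c(s,300,192,80,60,5)])])
cv2.imwrite('pics/c.png',m[:,:,::-1])
```

```text
(no output)
```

View pics/c.png

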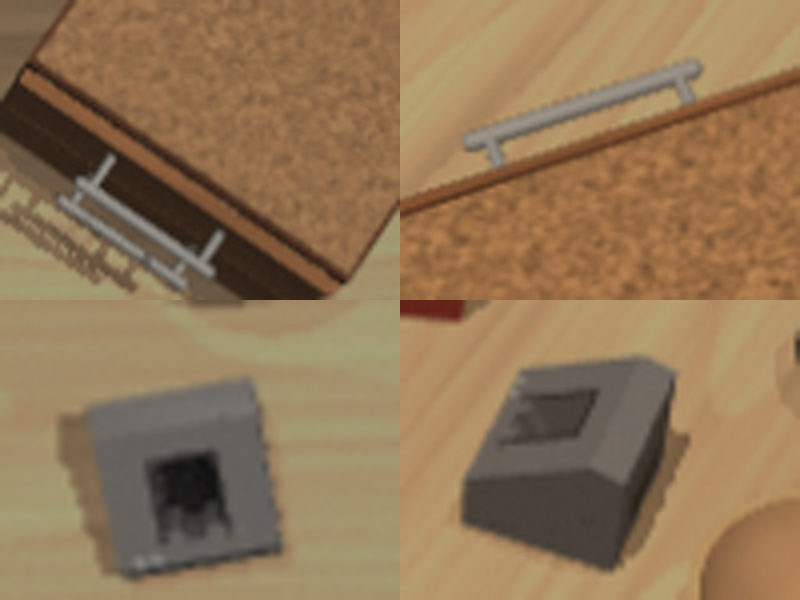

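```bash
cat > m1.py <<'E'
from h import *
T=cal('top');S=cal('scene')
def u(x,y,ox,oy,f): return ((x+.5)/f-.5+ox,(y+.5)/f-.5+oy)
tt=lambda x,y:u(x,y,340,130,4); ss=lambda x,y:u(x-400,y,200,270,4)
tc=lambda x,y:u(x,y-300,225,162,6.25); sc=lambda x,y:u(x-400,y-300,300,192,5)
sa=lambda x,y:u(x,y,150,110,1.93); tb=lambda x,y:u(x,y,120,70,2.1)
def p(n,o):
    X,e=tri(o); print(n,np.round(X,1),np.round(e,1)); return X
L=p('bar L',[(T,tt(79,181)),(S,ss(700,67))]); R=p('bar R',[(T,tt(212,274)),(S,ss(466,143))])
d=L-R; print('len',np.linalg.norm(d),'mid',(L+R)/2,'yaw of y',np.degrees(np.arctan2(d[1],d[0]))-90)
c1=p('cab fl',[(T,tt(28,66)),(S,sa(330,335))]);c2=p('cab fr',[(T,tt(345,285)),(S,sa(57,424))]);d=c1-c2
print(np.linalg.norm(d),np.degrees(np.arctan2(d[1],d[0]))-90,(c1+c2)/2)
q=[p(n,o) for n,o in [('ch top back right',[(T,tc(252,378)),(S,sc(676,374))]),('ch frontR face',[(T,tc(281,551)),(S,sc(464,478))]),
('ch front L face',[(T,tc(124,577)),(S,sc(520,372))])]]
for a in [(147,457),(218,453),(155,545),(230,540),(185,500)]: print('well T',np.round(atz(T,tc(*a),62),1))
for a in [(518,393),(598,390),(583,432),(500,443)]: print('well S',np.round(atz(S,sc(*a),62),1))
E
python3 m1.py
```

```text
bar L [ 579.6 -146.4  174.3] [0.3 0.4]
bar R [ 498.1 -255.5  173.6] [0. 0.]
len 136.23914643019037 mid [ 538.87507337 -200.93374239  173.93055592] yaw of y -36.76726701738994
cab fl [ 672.1 -102.8  203.7] [0.4 0.7]
cab fr [ 483.6 -356.   206.9] [0.4 0.6]
315.66205674926397 -36.660251233255565 [ 577.88070989 -229.36618074  205.31676964]
ch top back right [606.5 177.8 160.5] [5.  6.4]
ch frontR face [511.3 160.4  37.2] [0.3 0.3]
ch front L face [498.3 252.3  37.5] [0.3 0.3]
well T [564.2 235.1  62. ]
well T [565.5 194.1  62. ]
well T [513.1 231.3  62. ]
well T [514.9 188.2  62. ]
well T [538.7 213.6  62. ]
well S [516.1 216.   62. ]
well S [554.9 243.1  62. ]
well S [562.9 208.8  62. ]
well S [526.2 175.8  62. ]
```

```bash
cat > plan.py <<'E'
from h import *
from scipy.spatial.transform import Rotation as Ro
import json
def down(ya):  # tool down, y axis at angle ya (deg)
    y=np.array([np.cos(np.radians(ya)),np.sin(np.radians(ya)),0]);z=np.array([0,0,-1.]);return np.c_[np.cross(y,z),y,z]
def rows(p1,R1,n,start=None,dec=3):
    if start is None:
        s=status.state(); start=(np.array(s['eef_pos']),np.array(s['ee_rot']))
    p,R=start; p0=p.copy(); rv=Ro.from_matrix(R.T@R1).as_rotvec(); out=[]
    w=np.round(rv/n/2,dec+1); 
    for k in range(n):
        tgt=p0+(np.array(p1)-p0)*(k+1)/n
        if np.isscalar(R): pass
        s=np.round(R.T@(tgt-p)/100,dec); out.append([s.tolist(),w.tolist()])
        p=p+R@s*100; R=R@Ro.from_rotvec(w*2).as_matrix()
    print(json.dumps(out)); print('maxshift',max(np.linalg.norm(r[0]) for r in out)*100,'turn/row deg',np.degrees(np.linalg.norm(w)*2),'end',np.round(p,1)); return p,R
def st():
    s=status.state(); print(round(s['t'],2),'pos',np.round(s['eef_pos'],1),'q',np.round(s['joint_positions'],1),'F',np.round(s['ft_force'],1),'w',round(s['width'],1),'g',round(s['grip_force'],1)); return s
E
python3 -c "
from plan import *
print(np.round(imaging.get_calibration('wrist')['T_tool_cam'],3))
print(imaging.get_calibration('wrist'))
a=rows([440,190,420],down(23),10)
"
```

```text
[[ 0.    -0.949 -0.315 80.153]
 [ 1.     0.     0.     0.325]
 [-0.    -0.315  0.949 29.253]
 [ 0.     0.     0.     1.   ]]
{'fx': 368.0928405741275, 'fy': 368.0928405741275, 'cx': 275.1340575512232, 'cy': 207.07036997654802, 'distortion': array([-0.08755801,  0.        ,  0.        ,  0.        ,  0.        ]), 'T_tool_cam': array([[ 3.66615975e-04, -9.49248166e-01, -3.14527877e-01,
         8.01533888e+01],
       [ 9.99999925e-01,  3.08180785e-04,  2.35514585e-04,
         3.25090307e-01],
       [-1.26630339e-04, -3.14527940e-01,  9.49248207e-01,
         2.92527323e+01],
       [ 0.00000000e+00,  0.00000000e+00,  0.00000000e+00,
         1.00000000e+00]])}
[[[-0.364, -0.213, -0.015], [-0.0, 0.0, 0.0435]], [[-0.382, -0.182, -0.016], [-0.0, 0.0, 0.0435]], [[-0.395, -0.147, -0.015], [-0.0, 0.0, 0.0435]], [[-0.407, -0.112, -0.015], [-0.0, 0.0, 0.0435]], [[-0.416, -0.076, -0.015], [-0.0, 0.0, 0.0435]], [[-0.42, -0.041, -0.016], [-0.0, 0.0, 0.0435]], [[-0.422, -0.003, -0.015], [-0.0, 0.0, 0.0435]], [[-0.421, 0.033, -0.015], [-0.0, 0.0, 0.0435]], [[-0.416, 0.07, -0.016], [-0.0, 0.0, 0.0435]], [[-0.409, 0.106, -0.015], [-0.0, 0.0, 0.0435]]]
maxshift 42.344303040668876 turn/row deg 4.984732817638162 end [440. 190. 420.]
```

Request:
servo_tool:
  series:
    - [[-0.364,-0.213,-0.015],[0,0,0.0435]]
    - [[-0.382,-0.182,-0.016],[0,0,0.0435]]
    - [[-0.395,-0.147,-0.015],[0,0,0.0435]]
    - [[-0.407,-0.112,-0.015],[0,0,0.0435]]
    - [[-0.416,-0.076,-0.015],[0,0,0.0435]]
    - [[-0.42,-0.041,-0.016],[0,0,0.0435]]
    - [[-0.422,-0.003,-0.015],[0,0,0.0435]]
    - [[-0.421,0.033,-0.015],[0,0,0.0435]]
    - [[-0.416,0.07,-0.016],[0,0,0.0435]]
    - [[-0.409,0.106,-0.015],[0,0,0.0435]]
  grip: 0.45

```text
t: 2.15
eef_pos: [440.8, 188.9, 420.2]
ee_rot: [[-0.388, 0.922, 0.0], [0.922, 0.388, 0.0], [-0.0, 0.0, -1.0]]
ft_force: [0.1, 0.3, -0.3]
width: 38.1
grip_force: 0.0
```

```bash
python3 -c "
from plan import *
s=status.state(); im=imaging.capture('wrist'); np.save('w1.npy',im); import pickle; pickle.dump(s,open('w1.pkl','wb'))
x,y=proj(cal('wrist',s),[541,212,62])[0]; print(x,y)
x0=int(np.clip(x-100,0,360));y0=int(np.clip(y-75,0,270)); print(x0,y0)
save('w1',cv2.resize(im[y0:y0+150,x0:x0+200],None,fx=4,fy=4,interpolation=2))
rows([539,-201,410],down(-36.7),10,start=(np.array([440,190,420.]),down(23)))
"
```

```text
382.05359041819355 196.1446185515947
282 121
[[[-0.399, -0.062, 0.01], [0.0, 0.0, 0.0521]], [[-0.402, -0.02, 0.01], [0.0, 0.0, 0.0521]], [[-0.403, 0.023, 0.01], [0.0, 0.0, 0.0521]], [[-0.398, 0.064, 0.01], [0.0, 0.0, 0.0521]], [[-0.39, 0.105, 0.01], [0.0, 0.0, 0.0521]], [[-0.376, 0.145, 0.01], [0.0, 0.0, 0.0521]], [[-0.36, 0.183, 0.01], [0.0, 0.0, 0.0521]], [[-0.338, 0.22, 0.01], [0.0, 0.0, 0.0521]], [[-0.314, 0.253, 0.01], [0.0, 0.0, 0.0521]], [[-0.285, 0.285, 0.01], [0.0, 0.0, 0.0521]]]
maxshift 40.40111384603152 turn/row deg 5.970220225263178 end [ 539. -201.  410.]
```

View pics/w1.png

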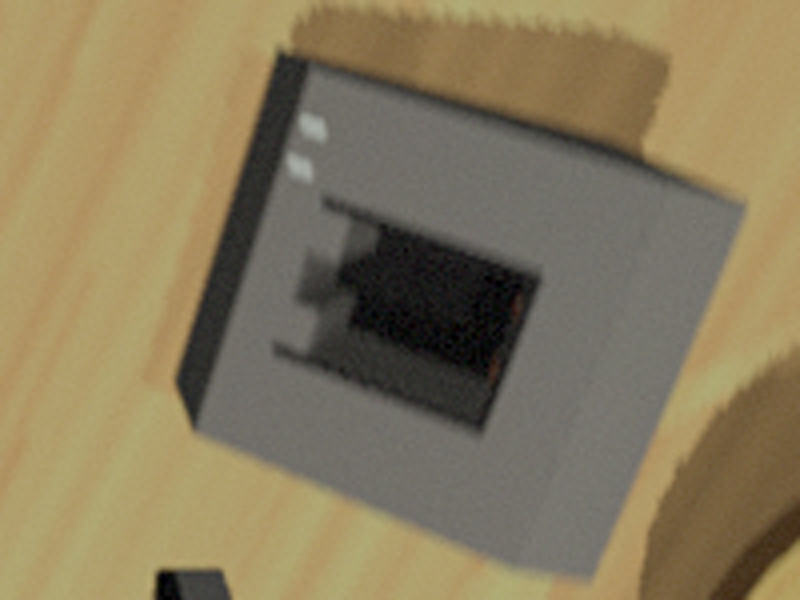

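The wrist crop shows the grey charger: well mouth corners at (323,200), (541,273), (483,436) and (275,345), with the notch on the left (front) side. I'll fit its pose with the model.

```bash
cat > fit.py <<'E'
from plan import *
from m1 import tc,sc,T,S
import pickle
from scipy.optimize import least_squares
W=cal('wrist',pickle.load(open('w1.pkl','rb'))); w=lambda x,y:((x+.5)/4-.5+282,(y+.5)/4-.5+121)
c3,s3=np.cos(np.pi/6),.5
f=lambda a,y:[a*c3,y,62+a*s3]
# +y=left: in wrist image tool x->up?, resolved by residual
def run(sg):
    O=[(W,w(323,200),f(-21.5,17.5*sg)),(W,w(541,273),f(21.5,17.5*sg)),(W,w(483,436),f(21.5,-17.5*sg)),(W,w(275,345),f(-21.5,-17.5*sg)),
    (W,w(307,64),f(-42,48*sg)),(W,w(198,432),f(-42,-48*sg)),(W,w(747,205),[58.6,48*sg,83]),(W,w(592,582),[58.6,-48*sg,83])]
    O2=O+[(T,tc(281,551),f(-42,-48)),(T,tc(124,577),f(-42,48)),(T,tc(88,410),[58.6,48,83]),(S,sc(464,478),f(-42,-48)),(S,sc(520,372),f(-42,48))]
    for obs,free in((O,4),(O2,4),(O2,3)):
        def res(v):
            R=Ro.from_euler('z',v[2],degrees=True).as_matrix(); z=v[3] if free==4 else 0
            return np.concatenate([proj(c,R@np.array(m)+[v[0],v[1],z])[0]-p for c,p,m in obs])
        r=least_squares(res,[541,212,8,0][:free],loss='soft_l1'); print(np.round(r.x,2),'rms',np.sqrt((r.fun**2).mean()),np.round(r.fun.reshape(-1,2),1).tolist())
run(1)
E
python3 fit.py | tail -3; sed -i 's/^for a in/if 0:\n  for a in/' m1.py
```

```text
[544.36 209.97   8.64  -1.84] rms 3.1681580675723864 [[5.9, 3.3], [-4.7, 0.4], [-3.3, -5.5], [6.6, 0.8], [-0.2, 0.1], [-1.8, -0.9], [1.1, -0.8], [0.2, 0.2]]
[ 5.4325e+02  2.1016e+02  8.6600e+00 -6.0000e-02] rms 2.4770349179178064 [[5.4, 3.1], [-5.0, 0.3], [-3.6, -5.5], [6.1, 0.8], [-0.7, -0.3], [-2.4, -0.8], [1.2, -1.1], [0.1, 0.5], [0.7, -1.2], [-0.2, -0.8], [0.0, -1.4], [0.1, 0.3], [0.2, -0.5]]
[543.23 210.16   8.66] rms 2.4756692666999625 [[5.4, 3.1], [-5.0, 0.3], [-3.6, -5.5], [6.1, 0.8], [-0.7, -0.3], [-2.5, -0.8], [1.2, -1.1], [0.1, 0.5], [0.7, -1.2], [-0.2, -0.8], [0.0, -1.4], [0.1, 0.3], [0.2, -0.5]]
```

Request:
servo_tool:
  series:
    - [[-0.4,-0.06,0.01],[0,0,0.052]]
    - [[-0.4,-0.02,0.01],[0,0,0.052]]
    - [[-0.4,0.023,0.01],[0,0,0.052]]
    - [[-0.4,0.064,0.01],[0,0,0.052]]
    - [[-0.39,0.105,0.01],[0,0,0.052]]
    - [[-0.376,0.145,0.01],[0,0,0.052]]
    - [[-0.36,0.183,0.01],[0,0,0.052]]
    - [[-0.338,0.22,0.01],[0,0,0.052]]
    - [[-0.314,0.253,0.01],[0,0,0.052]]
    - [[-0.285,0.285,0.01],[0,0,0.053]]
  grip: 0.3

```text
t: 3.45
eef_pos: [539.5, -201.9, 410.0]
ee_rot: [[0.601, 0.799, 0.0], [0.799, -0.601, -0.0], [0.0, 0.0, -1.0]]
ft_force: [0.8, -0.4, -0.6]
width: 25.6
grip_force: 0.0
```

Request:
servo_tool:
  series:
    - [[0,-0.01,0.2],[0,0,0]]
    - [[0,0,0.2],[0,0,0]]
    - [[0,0,0.15],[0,0,0]]
    - [[0,0,0.1],[0,0,0]]
    - [[0,0,0.1],[0,0,0]]
    - [[0,0,0.06],[0,0,0]]
    - [[0,0,0],[0,0,0]]
    - [[0,0,0],[0,0,0]]
    - [[0,0,0],[0,0,0]]
    - [[0,0,0],[0,0,0]]

```text
t: 4.7
eef_pos: [538.6, -200.0, 329.2]
ee_rot: [[0.598, 0.802, 0.0], [0.802, -0.598, -0.0], [0.0, 0.0, -1.0]]
ft_force: [-0.8, 0.9, 1.0]
width: 25.4
grip_force: 1.2
```

Request:
servo_tool:
  series:
    - [[0,0,0],[0,0,0]]
    - [[0,0,0],[0,0,0]]
    - [[0,0,0],[0,0,0]]
    - [[0,0,0],[0,0,0]]
    - [[0,0,0],[0,0,0]]
    - [[0,0,0],[0,0,0]]
    - [[0,0,0],[0,0,0]]
    - [[0,-0.05,0],[0,0,0]]
    - [[0,-0.05,0],[0,0,0]]
    - [[0,-0.1,0],[0,0,0]]
  grip: 0

```text
t: 5.95
eef_pos: [522.4, -188.1, 329.2]
ee_rot: [[0.598, 0.801, 0.0], [0.801, -0.598, -0.001], [-0.0, 0.001, -1.0]]
ft_force: [0.6, -1.1, 6.6]
width: 8.9
grip_force: 59.1
```

Request:
servo_tool:
  series:
    - [[0,-0.15,0],[0,0,0]]
    - [[0,-0.2,0],[0,0,0]]
    - [[0,-0.2,0],[0,0,0]]
    - [[0,-0.2,0],[0,0,0]]
    - [[0,-0.2,0],[0,0,0]]
    - [[0,-0.2,0],[0,0,0]]
    - [[0,-0.15,0],[0,0,0]]
    - [[0,-0.15,0],[0,0,0]]
    - [[0,-0.05,0],[0,0,0]]
    - [[0,0,0],[0,0,0]]

```text
t: 7.2
eef_pos: [400.9, -98.1, 329.1]
ee_rot: [[0.598, 0.801, -0.002], [0.801, -0.598, -0.001], [-0.002, -0.001, -1.0]]
ft_force: [-4.5, -3.1, 9.1]
width: 9.2
grip_force: 59.6
```

Request:
servo_tool:
  series:
    - [[0,0,0],[0,0,0]]
    - [[0,0,0],[0,0,0]]
    - [[0,0,0],[0,0,0]]
    - [[0,0,0],[0,0,0]]
    - [[0,0,-0.1],[0,0,0]]
    - [[0,0,-0.25],[0,0,0]]
    - [[0,0,-0.3],[0,0,0]]
    - [[0,0,-0.4],[0,0,0]]
    - [[0,0,-0.4],[0,0,0]]
    - [[0,0,0],[0,0,0]]
  grip: 0.3

```text
t: 8.45
eef_pos: [402.7, -98.4, 477.2]
ee_rot: [[0.598, 0.801, 0.005], [0.801, -0.598, -0.001], [0.002, 0.005, -1.0]]
ft_force: [0.5, -0.8, -0.4]
width: 25.6
grip_force: 0.0
```

Run:
```python
from plan import *
import pickle
s=st(); pickle.dump(s,open('w2.pkl','wb'))
for n in ['wrist','top','scene']:
    im=imaging.capture(n); np.save(n+'2.npy',im)
    for t in ['pack_large','pack_small','cradle']: print(n,t,[(round(r['score'],2),np.round(r['rect']).tolist()) for r in finder.silhouettes(n,t)[:2]])
ax=np.array([.801,-.598,0]);ay=np.array([.598,.801,0]);b=np.array([401.6,-98.4,174])
c={n:cal(n,s) for n in['wrist','top','scene']}
ims=[]
for n,f in (('wrist',2.4),('top',6),('scene',5)):
    x,y=proj(c[n],b+105*ax)[0]; w,h=(400/f,300/f)
    im=np.load(n+'2.npy'); 
    if n=='wrist': x0,y0,f=0,0,400/560; cr=cv2.resize(im,(400,300),interpolation=3)
    else:
        x0,y0=int(x-w/2),int(y-h/2); cr=cv2.resize(im[y0:y0+int(h),x0:x0+int(w)],None,fx=f,fy=f,interpolation=2)
    cv=np.zeros((300,400,3),np.uint8); cv[:cr.shape[0],:cr.shape[1]]=cr[:300,:400]; ims.append(cv); print(n,x0,y0,f,(x,y))
save('d',np.vstack([np.hstack(ims[:2]),np.hstack([ims[2],ims[2]*0])]))
```

```text
8.45 pos [402.7 -98.4 477.2] q [-13.7   1.6  -4.5  83.5  -0.  113. ] F [ 0.5 -0.8 -0.4] w 25.6 g 0.0
wrist pack_large [(0.95, [428.0, 115.0, 113.0, 76.0])]
wrist pack_small [(0.77, [403.0, 262.0, 69.0, 55.0])]
wrist cradle [(0.98, [438.0, 170.0, 178.0, 320.0]), (0.3, [426.0, 118.0, 112.0, 72.0])]
top pack_large [(0.6, [348.0, 189.0, 27.0, 20.0]), (0.22, [255.0, 193.0, 27.0, 22.0])]
top pack_small [(0.27, [204.0, 159.0, 34.0, 27.0])]
top cradle [(0.89, [354.0, 184.0, 51.0, 51.0]), (0.46, [264.0, 140.0, 52.0, 46.0])]
scene pack_large [(0.85, [264.0, 269.0, 31.0, 33.0])]
scene pack_small [(0.87, [213.0, 288.0, 27.0, 26.0])]
scene cradle [(0.7, [240.0, 288.0, 131.0, 78.0])]
wrist 0 0 0.7142857142857143 (np.float64(404.6896039191877), np.float64(197.09446327463672))
top 331 177 6 (np.float64(364.81748120791747), np.float64(202.45953986627856))
scene 196 242 5 (np.float64(236.61499814337822), np.float64(272.96745436045103))
```

View pics/d.png

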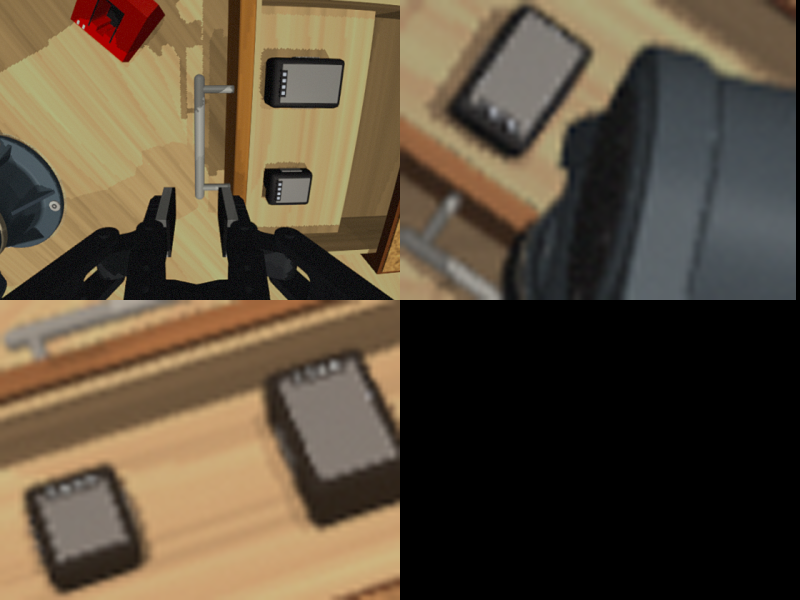

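The wrist view shows the large pack in the +y pocket (full-frame pixel 428,115), larger than the small one at (403,262). Gauge dots are at the -x ends of both. I'll check this in an enlarged crop.

```bash
python3 - <<'E'
from plan import *
def c(n,x,y,w,h,f):
    return cv2.resize(np.load(n+'2.npy')[y:y+h,x:x+w],None,fx=f,fy=f,interpolation=2)
save('e',np.vstack([np.hstack([c('wrist',360,65,133,100,3),c('scene',240,245,50,38,8)[:300,:400]]),np.hstack([c('top',328,170,50,38,8)[:300,:400],c('wrist',350,220,133,100,3)])]) if 1 else 0)
E
python3 - <<'E'
import cv2; print(cv2.imread('pics/e.png').shape)
E
```

```text
(600, 799, 3)
```

View pics/e.png

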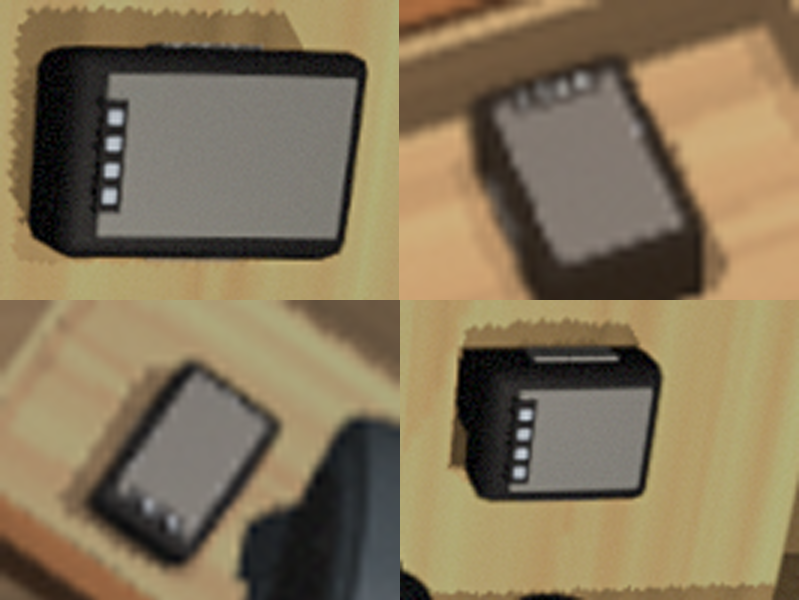

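```bash
cat > m2.py <<'E'
from plan import *
import pickle
s=pickle.load(open('w2.pkl','rb')); W=cal('wrist',s);T=cal('top');S=cal('scene')
def u(p,ox,oy,f): return ((p[0]+.5)/f-.5+ox,(p[1]+.5)/f-.5+oy)
w=[(108,74),(360,78),(340,239),(97,237)];sc=[(221,68),(285,222),(169,262),(94,108)];t=[(108,187),(200,73),(270,125),(183,242)]
P=[]
for i in range(4):
    X,e=tri([(W,u(w[i],360,65,3)),(S,u(sc[i],240,245,8)),(T,u(t[i],328,170,8))]); P.append(X); print(np.round(X,1),np.round(e,1))
P=np.array(P); d=(P[1]+P[2]-P[0]-P[3])/2; print('mid',P.mean(0),'len',np.linalg.norm(d),'yaw',np.degrees(np.arctan2(d[1],d[0])),'wid',np.linalg.norm(P[0]+P[1]-P[2]-P[3])/2)
# wrist only at fixed z
for z in (197,200,203):
  Q=np.array([atz(W,u(a,360,65,3),z) for a in w]); d=(Q[1]+Q[2]-Q[0]-Q[3])/2; print(z,Q.mean(0),np.linalg.norm(d),np.degrees(np.arctan2(d[1],d[0])))
E
python3 m2.py; python3 -c "
from m2 import *" >/dev/null; python3 -c "
from plan import *
rows([522,-111,460],down(53.3),10)"
```

```text
[518.8 -82.9 186.3] [2.6 0.2 0.5]
[ 565.9 -120.5  188.5] [2.7 0.2 0.5]
[ 544.3 -149.7  187.9] [2.2 0.6 0.7]
[ 495.7 -113.8  185.7] [3.2 0.3 0.8]
mid [ 531.18206463 -116.70647337  187.1059425 ] len 60.359616347000056 yaw -37.54896685369719 wid 37.43123011578871
197 [ 529.52707741 -114.50048478  197.        ] 58.38090537211453 -36.23658078123255
200 [ 528.60377061 -113.53271655  200.        ] 57.68351583031562 -36.236580781232504
203 [ 527.6804638  -112.56494832  203.        ] 56.98612628851672 -36.23658078123245
[[[0.061, 0.104, 0.014], [-0.0, -0.0, -0.0786]], [[0.045, 0.111, 0.014], [-0.0, -0.0, -0.0786]], [[0.026, 0.118, 0.013], [-0.0, -0.0, -0.0786]], [[0.008, 0.12, 0.014], [-0.0, -0.0, -0.0786]], [[-0.011, 0.12, 0.014], [-0.0, -0.0, -0.0786]], [[-0.03, 0.117, 0.014], [-0.0, -0.0, -0.0786]], [[-0.047, 0.11, 0.013], [-0.0, -0.0, -0.0786]], [[-0.065, 0.102, 0.014], [-0.0, -0.0, -0.0786]], [[-0.079, 0.09, 0.014], [-0.0, -0.0, -0.0786]], [[-0.093, 0.077, 0.014], [-0.0, -0.0, -0.0786]]]
maxshift 12.17579566188592 turn/row deg 9.006896539456541 end [ 522. -111.  460.]
```

Request:
servo_tool:
  series:
    - [[0.065,0.11,0.03],[0,0,-0.078]]
    - [[0.05,0.117,0.03],[0,0,-0.078]]
    - [[0.03,0.122,0.03],[0,0,-0.078]]
    - [[0.01,0.125,0.03],[0,0,-0.078]]
    - [[-0.01,0.125,0.03],[0,0,-0.078]]
    - [[-0.03,0.122,0.03],[0,0,-0.078]]
    - [[-0.05,0.117,0.03],[0,0,-0.078]]
    - [[-0.07,0.106,0.03],[0,0,-0.078]]
    - [[-0.085,0.095,0.03],[0,0,-0.08]]
    - [[-0.1,0.08,0.03],[0,0,-0.08]]
  grip: 1

```text
t: 10.3
eef_pos: [528.7, -111.9, 443.7]
ee_rot: [[-0.803, 0.596, -0.0], [0.596, 0.803, -0.0], [0.0, -0.0, -1.0]]
ft_force: [-0.5, 0.9, 0.4]
width: 85.0
grip_force: 0.0
```

Run:
```python
from plan import *
import pickle
s=st(); print(np.round(s['ee_rot'],3).tolist()); pickle.dump(s,open('w3.pkl','wb'))
im=imaging.capture('wrist'); np.save('w3.npy',im)
for t in ['pack_large','pack_small']: print(t,[(round(r['score'],2),np.round(r['rect']).tolist()) for r in finder.silhouettes('wrist',t)[:2]])
save('w3',im)
```

```text
10.3 pos [ 528.7 -111.9  443.7] q [-11.9  14.7   6.3  81.7  -0.   24.6] F [-0.5  0.9  0.4] w 85.0 g 0.0
[[-0.803, 0.596, -0.0], [0.596, 0.803, -0.0], [0.0, -0.0, -1.0]]
pack_large [(0.81, [273.0, 211.0, 77.0, 109.0]), (0.73, [172.0, 70.0, 227.0, 73.0])]
pack_small [(0.72, [99.0, 205.0, 71.0, 81.0]), (0.45, [271.0, 210.0, 80.0, 112.0])]
```

View pics/w3.png

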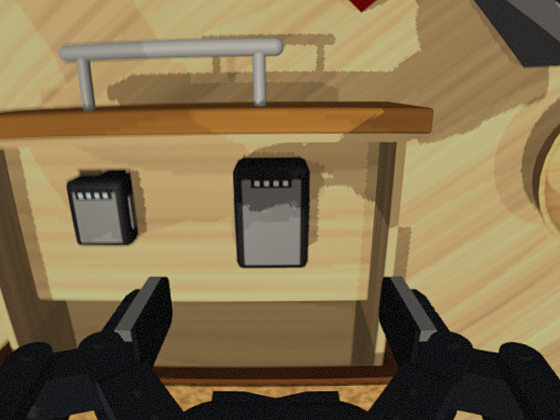

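```bash
cat > m3.py <<'E'
from plan import *
import pickle
W2=cal('wrist',pickle.load(open('w2.pkl','rb')));W3=cal('wrist',pickle.load(open('w3.pkl','rb')))
S=cal('scene');T=cal('top')
def u(p,ox,oy,f): return ((p[0]+.5)/f-.5+ox,(p[1]+.5)/f-.5+oy)
w=[(108,74),(360,78),(340,239),(97,237)]
w3=[(301,182),(299,264),(244,264),(246,182)][:] 
# image3: +y is right; A(-x,+y),B(+x,+y),C(+x,-y),D(-x,-y)
P=[]
for a,b in zip(w,w3):
    X,e=tri([(W2,u(a,360,65,3)),(W3,b)]);P.append(X);print(np.round(X,1),np.round(e,1))
P=np.array(P);m=P.mean(0);d=(P[1]+P[2]-P[0]-P[3])/2;print(m,np.linalg.norm(d),np.degrees(np.arctan2(d[1],d[0])))
for z in(184,187,190,195): print(z,np.mean([atz(W3,b,z) for b in w3],0))
# housing edges in W3 at z=187, image column 272
for r in (166,158,268): print(r,atz(W3,(272,r),187))
# front rim top edge inner side, bar ends
for z in (195,200): print('rim',z,atz(W3,(272,133),z))
print('bar',atz(W3,(172,48),174))
E
python3 m3.py
```

```text
[519.6 -85.1 188.3] [2.1 2.1]
[ 560.4 -115.8  203.3] [0.1 0.1]
[ 536.4 -140.6  212.2] [0.1 0.1]
[ 494.8 -108.8  209.1] [3.3 3.6]
[ 527.79148281 -112.58436774  203.21853916] 52.49348751244645 -37.182275054291715
184 [ 534.63444445 -117.8566767   184.        ]
187 [ 533.72200768 -117.14932528  187.        ]
190 [ 532.80957092 -116.44197386  190.        ]
195 [ 531.28884298 -115.26305483  195.        ]
166 [501.95099563 -93.83042986 187.        ]
158 [497.87256067 -90.78975511 187.        ]
268 [ 559.27647383 -136.58906519  187.        ]
rim 195 [484.70423441 -80.8882123  195.        ]
rim 200 [484.24459888 -80.49227471 200.        ]
bar [ 407.80661446 -100.57158683  174.        ]
```

```bash
python3 - <<'E' | tail -8
from m3 import *
ax=np.array([.801,-.598,0]);ay=np.array([.598,.801,0])
print('bar W2',atz(W2,(278.5,190),174)@ax,'W3',atz(W3,(172,48),174)@ax,'grip',400.9*.801+98.1*.598)
sc=[(221,68),(285,222),(169,262),(94,108)];t=[(108,187),(200,73),(270,125),(183,242)]
Q=np.array([tri([(S,u(a,240,245,8)),(T,u(b,328,170,8))])[0] for a,b in zip(sc,t)]); m=Q.mean(0); print('ST label',m,m@ax,m@ay)
for z in (184,187,190):
  for n,C,pts in (('W2',W2,[u(a,360,65,3) for a in w]),('W3',W3,w3)):
    m=np.mean([atz(C,p,z) for p in pts],0); print(z,n,m@ax,m@ay)
E
python3 -c "
from plan import *
rows([525.6,-112.7,330],down(53.3),8)"
```

```text
bar W2 386.14082578432146 W3 386.7949071029167 grip 379.7847
ST label [ 530.30675178 -115.90135596  184.90419442] 494.0847190458899 224.28645144054983
184 W2 498.41690145520425 222.90913042162742
184 W3 498.7204826693393 225.30819973943107
187 W2 497.09630093154163 223.129238965914
187 W3 497.56662467296485 225.32915104294335
190 W2 495.77570040787896 223.34934751020046
190 W3 496.4127666765904 225.35010234645557
[[[0.002, -0.003, 0.142], [-0.0, -0.0001, -0.0004]], [[0.002, -0.003, 0.142], [-0.0, -0.0001, -0.0004]], [[0.002, -0.003, 0.142], [-0.0, -0.0001, -0.0004]], [[0.002, -0.003, 0.141], [-0.0, -0.0001, -0.0004]], [[0.003, -0.003, 0.142], [-0.0, -0.0001, -0.0004]], [[0.002, -0.003, 0.142], [-0.0, -0.0001, -0.0004]], [[0.002, -0.003, 0.142], [-0.0, -0.0001, -0.0004]], [[0.002, -0.003, 0.142], [-0.0, -0.0001, -0.0004]]]
maxshift 14.206336614342208 turn/row deg 0.04724731016690777 end [ 525.6 -112.7  330. ]
```

Request:
servo_tool:
  series:
    - [[-0.016,-0.01,0.2],[0,0,0]]
    - [[0,0,0.25],[0,0,0]]
    - [[0,0,0.2],[0,0,0]]
    - [[0,0,0.16],[0,0,0]]
    - [[0,0,0.12],[0,0,0]]
    - [[0,0,0.1],[0,0,0]]
    - [[0,0,0.08],[0,0,0]]
    - [[0,0,0.04],[0,0,0]]
    - [[0,0,0],[0,0,0]]
    - [[0,0,0],[0,0,0]]

```text
t: 11.7
eef_pos: [529.0, -113.6, 329.3]
ee_rot: [[-0.8, 0.6, 0.0], [0.6, 0.8, -0.0], [-0.0, 0.0, -1.0]]
ft_force: [-0.1, -1.2, 0.6]
width: 85.1
grip_force: 0.0
```

Request:
servo_tool:
  series:
    - [[0,0,0],[0,0,0]]
    - [[0,0,0],[0,0,0]]
    - [[0,0,0],[0,0,0]]
    - [[0,0,0],[0,0,0]]
    - [[0,0,0],[0,0,0]]
    - [[0,0,0],[0,0,0]]
    - [[0,0,0],[0,0,0]]
    - [[0,0,0],[0,0,0]]
    - [[0,0,0],[0,0,0]]
    - [[0,0,0],[0,0,0]]
  grip: 0

```text
t: 12.95
eef_pos: [528.9, -113.7, 329.5]
ee_rot: [[-0.8, 0.6, 0.001], [0.6, 0.8, -0.001], [-0.001, -0.0, -1.0]]
ft_force: [-1.4, -1.0, 4.9]
width: 49.3
grip_force: 63.3
```

Request:
servo_tool:
  series:
    - [[0,0,-0.05],[0,0,0]]
    - [[0,0,-0.1],[0,0,0]]
    - [[0,0,-0.15],[0,0,0]]
    - [[0,0,-0.2],[0,0,0]]
    - [[0,0,-0.2],[0,0,0]]
    - [[0,0,-0.2],[0,0,0]]
    - [[0,0,-0.15],[0,0,0]]
    - [[0,0,-0.1],[0,0,0]]
    - [[0,0,-0.05],[0,0,0]]
    - [[0,0,0],[0,0,0]]

```text
t: 14.2
eef_pos: [528.9, -113.6, 448.9]
ee_rot: [[-0.8, 0.6, -0.0], [0.6, 0.8, -0.0], [0.0, -0.0, -1.0]]
ft_force: [-0.5, 0.5, -3.5]
width: 49.0
grip_force: 62.5
```

```bash
cat >> plan.py <<'E'
def well(x=543.2,y=210.2,yaw=8.66,z=62.):
    R=Ro.from_euler('zy',[yaw,-30],degrees=True).as_matrix(); return np.array([x,y,z]),R
def tooltgt(h,dx=0,dy=0,L=176.5,w=None):
    m,R=w or well(); return m+R@np.array([dx,dy,h+L]), np.c_[-R[:,0],R[:,1],-R[:,2]]
E
python3 - <<'E'
from plan import *
import pickle
m,R=well(); print(np.round(R,3))
s=st(); pickle.dump(s,open('w4.pkl','wb'));im=imaging.capture('wrist'); save('w4',im); np.save('w4.npy',im)
top=imaging.capture('top'); np.save('top4.npy',top)
p,Rt=tooltgt(110); print(p)
p0=np.array(s['eef_pos']);R0=np.array(s['ee_rot'])
mid=np.array([430,60,430.]); Rm=R0@Ro.from_rotvec(Ro.from_matrix(R0.T@Rt).as_rotvec()/2).as_matrix()
a=rows(mid,Rm,10); rows(p,Rt,10,start=a)
E
```

```text
[[ 0.856 -0.13  -0.5  ]
 [ 0.151  0.989  0.   ]
 [ 0.494 -0.075  0.866]]
14.2 pos [ 528.9 -113.6  448.9] q [-12.1  14.7   7.1  82.4  -0.   24.8] F [-0.5  0.5 -3.5] w 49.0 g 62.5
[399.95       210.2        310.11627818]
[[[0.183, 0.079, 0.019], [-0.0033, -0.0131, -0.0194]], [[0.181, 0.087, 0.014], [-0.0033, -0.0131, -0.0194]], [[0.177, 0.093, 0.01], [-0.0033, -0.0131, -0.0194]], [[0.174, 0.1, 0.007], [-0.0033, -0.0131, -0.0194]], [[0.169, 0.107, 0.002], [-0.0033, -0.0131, -0.0194]], [[0.166, 0.113, -0.001], [-0.0033, -0.0131, -0.0194]], [[0.161, 0.12, -0.005], [-0.0033, -0.0131, -0.0194]], [[0.156, 0.125, -0.008], [-0.0033, -0.0131, -0.0194]], [[0.151, 0.132, -0.011], [-0.0033, -0.0131, -0.0194]], [[0.145, 0.138, -0.014], [-0.0033, -0.0131, -0.0194]]]
maxshift 20.131070513015448 turn/row deg 2.708969661526362 end [430.  60. 430.]
[[[0.096, 0.136, 0.1], [-0.0033, -0.013, -0.0194]], [[0.094, 0.14, 0.098], [-0.0033, -0.013, -0.0194]], [[0.09, 0.142, 0.097], [-0.0033, -0.013, -0.0194]], [[0.088, 0.145, 0.095], [-0.0033, -0.013, -0.0194]], [[0.084, 0.148, 0.095], [-0.0033, -0.013, -0.0194]], [[0.081, 0.15, 0.093], [-0.0033, -0.013, -0.0194]], [[0.078, 0.153, 0.091], [-0.0033, -0.013, -0.0194]], [[0.074, 0.155, 0.091], [-0.0033, -0.013, -0.0194]], [[0.07, 0.158, 0.091], [-0.0033, -0.013, -0.0194]], [[0.066, 0.159, 0.089], [-0.0033, -0.013, -0.0194]]]
maxshift 19.530744993471192 turn/row deg 2.7026365143644697 end [400.  210.2 310.1]
```

View pics/w4.png

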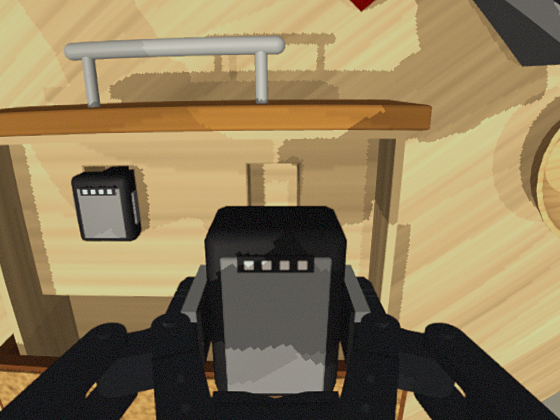

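```bash
sed -i "s/from_euler('zy'/from_euler('ZY'/" plan.py
python3 - <<'E'
from plan import *
import pickle
s=pickle.load(open('w4.pkl','rb')); W=cal('wrist',s)
for z in (302,306,310): 
    o=[]
    for r in (234,262,397): o.append((np.array(s['ee_rot']).T@(atz(W,(277,r),z)-s['eef_pos'])).round(1).tolist())
    l,r_=[np.array(s['ee_rot']).T@(atz(W,(c,265),z)-s['eef_pos']) for c in (220,334)]; print(z,o,'labelw',r_[1]-l[1])
m,R=well(); print(np.round(R,3))
p,Rt=tooltgt(110); print(p)
p0=np.array(s['eef_pos']);R0=np.array(s['ee_rot'])
mid=np.array([430,60,430.]); Rm=R0@Ro.from_rotvec(Ro.from_matrix(R0.T@Rt).as_rotvec()/2).as_matrix()
a=rows(mid,Rm,10); rows(p,Rt,10,start=a)
E
```

```text
302 [[31.5, 1.2, 147.0], [20.8, 1.3, 147.0], [-42.5, 1.4, 146.9]] labelw 40.698639668598446
306 [[33.2, 1.2, 143.0], [22.8, 1.2, 143.0], [-38.3, 1.4, 142.9]] labelw 39.315558402847785
310 [[34.8, 1.2, 139.0], [24.8, 1.2, 139.0], [-34.1, 1.4, 138.9]] labelw 37.9324771370972
[[ 0.856 -0.151 -0.494]
 [ 0.13   0.989 -0.075]
 [ 0.5    0.     0.866]]
[401.58315803 188.63074944 310.11627818]
[[[0.183, 0.079, 0.019], [-0.0052, -0.0124, -0.0194]], [[0.181, 0.087, 0.015], [-0.0052, -0.0124, -0.0194]], [[0.177, 0.093, 0.011], [-0.0052, -0.0124, -0.0194]], [[0.174, 0.1, 0.008], [-0.0052, -0.0124, -0.0194]], [[0.17, 0.106, 0.005], [-0.0052, -0.0124, -0.0194]], [[0.165, 0.113, 0.002], [-0.0052, -0.0124, -0.0194]], [[0.162, 0.12, -0.001], [-0.0052, -0.0124, -0.0194]], [[0.156, 0.125, -0.004], [-0.0052, -0.0124, -0.0194]], [[0.151, 0.132, -0.006], [-0.0052, -0.0124, -0.0194]], [[0.146, 0.137, -0.008], [-0.0052, -0.0124, -0.0194]]]
maxshift 20.16060514964767 turn/row deg 2.7048463068888355 end [430.  60. 430.]
[[[0.089, 0.111, 0.106], [-0.0052, -0.0124, -0.0194]], [[0.088, 0.114, 0.106], [-0.0052, -0.0124, -0.0194]], [[0.086, 0.116, 0.104], [-0.0052, -0.0124, -0.0194]], [[0.084, 0.118, 0.104], [-0.0052, -0.0124, -0.0194]], [[0.082, 0.12, 0.102], [-0.0052, -0.0124, -0.0194]], [[0.08, 0.123, 0.102], [-0.0052, -0.0124, -0.0194]], [[0.077, 0.124, 0.102], [-0.0052, -0.0124, -0.0194]], [[0.075, 0.126, 0.1], [-0.0052, -0.0124, -0.0194]], [[0.073, 0.128, 0.101], [-0.0052, -0.0124, -0.0194]], [[0.07, 0.13, 0.1], [-0.0052, -0.0124, -0.0194]]]
maxshift 17.88183435780569 turn/row deg 2.7048463068888355 end [401.6 188.6 310.1]
```

Request:
servo_tool:
  series:
    - [[0.183,0.08,0.02],[-0.005,-0.012,-0.0195]]
    - [[0.18,0.087,0.015],[-0.005,-0.0125,-0.0195]]
    - [[0.177,0.093,0.011],[-0.005,-0.0125,-0.0195]]
    - [[0.174,0.1,0.008],[-0.005,-0.0125,-0.0195]]
    - [[0.17,0.106,0.005],[-0.005,-0.0125,-0.0195]]
    - [[0.165,0.113,0.002],[-0.005,-0.0125,-0.0195]]
    - [[0.16,0.12,0],[-0.005,-0.0125,-0.0195]]
    - [[0.156,0.125,-0.004],[-0.005,-0.0125,-0.0195]]
    - [[0.15,0.132,-0.006],[-0.005,-0.0125,-0.0195]]
    - [[0.146,0.137,-0.008],[-0.005,-0.0125,-0.0195]]

```text
t: 15.55
eef_pos: [429.7, 60.3, 429.4]
ee_rot: [[-0.934, 0.241, 0.263], [0.245, 0.969, -0.017], [-0.259, 0.048, -0.965]]
ft_force: [0.2, -0.4, -2.5]
width: 48.8
grip_force: 62.5
```

Request:
servo_tool:
  series:
    - [[0.09,0.11,0.106],[-0.005,-0.0125,-0.0195]]
    - [[0.088,0.114,0.106],[-0.005,-0.0125,-0.0195]]
    - [[0.086,0.116,0.104],[-0.005,-0.0125,-0.0195]]
    - [[0.084,0.118,0.104],[-0.005,-0.0125,-0.0195]]
    - [[0.082,0.12,0.102],[-0.005,-0.0125,-0.0195]]
    - [[0.08,0.123,0.102],[-0.005,-0.0125,-0.0195]]
    - [[0.077,0.124,0.102],[-0.005,-0.0125,-0.0195]]
    - [[0.075,0.126,0.1],[-0.005,-0.0125,-0.0195]]
    - [[0.073,0.128,0.1],[-0.005,-0.0125,-0.0195]]
    - [[0.07,0.13,0.1],[-0.005,-0.0125,-0.0195]]

```text
t: 16.8
eef_pos: [401.0, 187.7, 308.4]
ee_rot: [[-0.855, -0.153, 0.495], [-0.137, 0.988, 0.068], [-0.499, -0.01, -0.866]]
ft_force: [-0.3, 0.2, -2.6]
width: 49.2
grip_force: 62.5
```

Run:
```python
from plan import *
s=st(); p,Rt=tooltgt(45,dx=-2.5); a=rows(p,Rt,10)
R=np.array(s['ee_rot']); print(np.degrees(Ro.from_matrix(R.T@Rt).magnitude()))
```

```text
16.8 pos [401.  187.7 308.4] q [ 28.1  -1.6 -39.1  24.1  -9.9  16.6] F [-0.3  0.2 -2.6] w 49.2 g 62.5
[[[0.001, 0.001, 0.064], [-0.0003, -0.0, 0.0004]], [[0.001, 0.002, 0.064], [-0.0003, -0.0, 0.0004]], [[0.001, 0.001, 0.064], [-0.0003, -0.0, 0.0004]], [[0.001, 0.001, 0.063], [-0.0003, -0.0, 0.0004]], [[0.001, 0.001, 0.064], [-0.0003, -0.0, 0.0004]], [[0.001, 0.001, 0.064], [-0.0003, -0.0, 0.0004]], [[0.001, 0.001, 0.064], [-0.0003, -0.0, 0.0004]], [[0.001, 0.001, 0.064], [-0.0003, -0.0, 0.0004]], [[0.001, 0.001, 0.064], [-0.0003, -0.0, 0.0004]], [[0.001, 0.001, 0.063], [-0.0003, -0.0, 0.0004]]]
maxshift 6.403905058634145 turn/row deg 0.057295779513082325 end [431.5 193.2 252.6]
0.5706879343898142
```

Request:
servo_tool:
  series:
    - [[0.001,0.001,0.064],[-0.0003,0,0.0004]]
    - [[0.001,0.001,0.064],[-0.0003,0,0.0004]]
    - [[0.001,0.001,0.064],[-0.0003,0,0.0004]]
    - [[0.001,0.001,0.064],[-0.0003,0,0.0004]]
    - [[0.001,0.001,0.064],[-0.0003,0,0.0004]]
    - [[0.001,0.001,0.064],[-0.0003,0,0.0004]]
    - [[0.001,0.001,0.064],[-0.0003,0,0.0004]]
    - [[0.001,0.001,0.064],[-0.0003,0,0.0004]]
    - [[0.001,0.001,0.064],[-0.0003,0,0.0004]]
    - [[0.001,0.001,0.06],[-0.0003,0,0.0004]]

```text
t: 18.05
eef_pos: [432.4, 192.9, 253.4]
ee_rot: [[-0.856, -0.148, 0.495], [-0.128, 0.989, 0.074], [-0.5, 0.0, -0.866]]
ft_force: [-0.2, 0.4, -2.9]
width: 49.1
grip_force: 62.8
```

Run:
```python
from plan import *
import pickle
s=st(); pickle.dump(s,open('w5.pkl','wb')); R=np.array(s['ee_rot'])
m,Rw=well(); Rt=tooltgt(0)[1]; print('in well',Rw.T@(np.array(s['eef_pos'])-m),'rot err deg',np.degrees(Ro.from_matrix(R.T@Rt).as_rotvec()))
im={n:imaging.capture(n) for n in('wrist','scene','top')}
for n in im: np.save(n+'5.npy',im[n])
a=cv2.resize(im['scene'][180:255,290:390],None,fx=4,fy=4,interpolation=2); b=cv2.resize(im['top'][150:225,205:305],None,fx=4,fy=4,interpolation=2); c=cv2.resize(im['wrist'],(400,300),interpolation=3)
save('f',np.vstack([np.hstack([a,b]),np.hstack([c,cv2.resize(im['wrist'][60:210,180:380],(400,300),interpolation=2)])]))
```

```text
18.05 pos [432.4 192.9 253.4] q [ 26.5   5.6 -41.7  13.9  -8.9  15.8] F [-0.2  0.4 -2.9] w 49.1 g 62.8
in well [ -1.43866959  -0.36960092 221.87273534] rot err deg [-0.05586016  0.0047337  -0.14033601]
```

View pics/f.png

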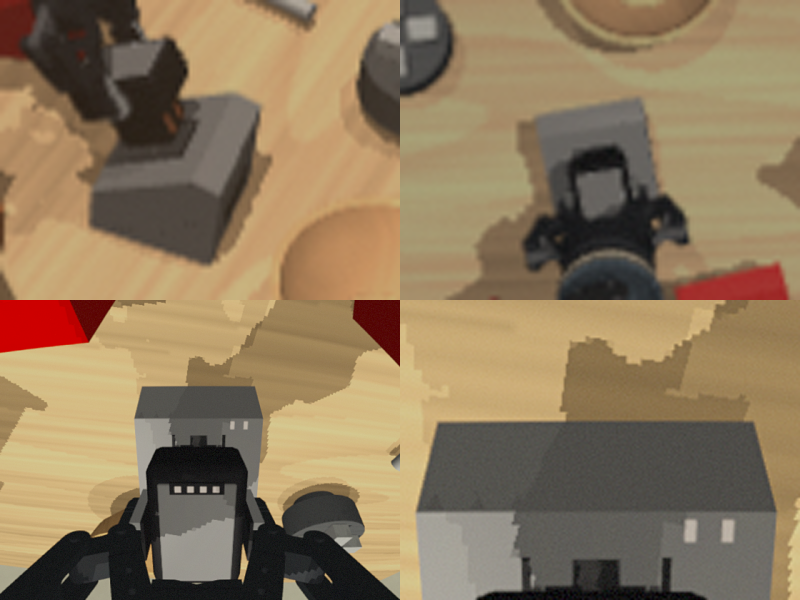

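The charger, well and pack line up: the notch is at wrist column about 278 and the pack centre at about 276–277. I'm inserting slowly and watching the force.

Request:
servo_tool:
  series:
    - [[0.008,0.007,0.03],[0,0,-0.001]]
    - [[0,0,0.03],[0,0,0]]
    - [[0,0,0.03],[0,0,0]]
    - [[0,0,0.03],[0,0,0]]
    - [[0,0,0.03],[0,0,0]]
    - [[0,0,0.02],[0,0,0]]
    - [[0,0,0.02],[0,0,0]]
    - [[0,0,0.02],[0,0,0]]
    - [[0,0,0.02],[0,0,0]]
    - [[0,0,0],[0,0,0]]

```text
t: 19.45
eef_pos: [442.8, 195.2, 233.4]
ee_rot: [[-0.856, -0.15, 0.494], [-0.13, 0.989, 0.074], [-0.5, -0.001, -0.866]]
ft_force: [0.4, -0.3, -2.6]
width: 49.0
grip_force: 62.8
```

Request:
servo_tool:
  series:
    - [[0,0,0.02],[0,0,0]]
    - [[0,0,0.02],[0,0,0]]
    - [[0,0,0.02],[0,0,0]]
    - [[0,0,0.02],[0,0,0]]
    - [[0,0,0.02],[0,0,0]]
    - [[0,0,0.02],[0,0,0]]
    - [[0,0,0.02],[0,0,0]]
    - [[0,0,0.01],[0,0,0]]
    - [[0,0,0],[0,0,0]]
    - [[0,0,0],[0,0,0]]

```text
t: 20.7
eef_pos: [450.2, 196.3, 220.5]
ee_rot: [[-0.856, -0.15, 0.495], [-0.13, 0.989, 0.074], [-0.5, -0.001, -0.866]]
ft_force: [1.2, -0.2, -2.6]
width: 48.9
grip_force: 62.8
```

```bash
cat > wl.py <<'E'
from plan import *
s=st(); m,Rw=well(); print('in well',np.round(Rw.T@(np.array(s['eef_pos'])-m),2),'F',np.round(Rw.T@s['ft_force'],1),'M',np.round(s['ft_torque'],2))
E
python3 wl.py
```

```text
20.7 pos [450.2 196.3 220.5] q [ 25.9  10.2 -42.7   8.2  -8.6  15. ] F [ 1.2 -0.2 -2.6] w 48.9 g 62.8
in well [ -2.18   0.28 184.33] F [-0.3 -0.4 -2.9] M [-0.18  0.81  0.04]
```

Request:
servo_tool:
  series:
    - [[0,0,0.01],[0,0,0]]
    - [[0,0,0.01],[0,0,0]]
    - [[0,0,0.01],[0,0,0]]
    - [[0,0,0.01],[0,0,0]]
    - [[0,0,0.01],[0,0,0]]
    - [[0,0,0.01],[0,0,0]]
    - [[0,0,0.01],[0,0,0]]
    - [[0,0,0],[0,0,0]]
    - [[0,0,0],[0,0,0]]
    - [[0,0,0],[0,0,0]]

```text
t: 21.95
eef_pos: [453.5, 196.8, 214.6]
ee_rot: [[-0.856, -0.15, 0.495], [-0.13, 0.989, 0.074], [-0.5, -0.001, -0.866]]
ft_force: [-6.3, -1.5, 4.3]
width: 49.0
grip_force: 63.6
```

```bash
python3 wl.py
```

```text
21.95 pos [453.5 196.8 214.6] q [ 25.7  11.  -42.9   7.2  -8.5  14.9] F [-6.3 -1.5  4.3] w 49.0 g 63.6
in well [ -2.23   0.27 177.54] F [-3.4 -0.5  7. ] M [-0.25  1.06 -0.03]
```

Request:
servo_tool:
  series:
    - [[0,0,0.005],[0,0,0]]
    - [[0,0,0.005],[0,0,0]]
    - [[0,0,0],[0,0,0]]
    - [[0,0,0.005],[0,0,0]]
    - [[0,0,0],[0,0,0]]
    - [[0,0,0],[0,0,0]]
    - [[0,0,0],[0,0,0]]
    - [[0,0,0],[0,0,0]]
    - [[0,0,0],[0,0,0]]
    - [[0,0,0],[0,0,0]]

```text
t: 23.2
eef_pos: [453.4, 196.7, 214.5]
ee_rot: [[-0.856, -0.15, 0.496], [-0.13, 0.989, 0.075], [-0.501, -0.0, -0.865]]
ft_force: [-25.6, -6.0, 29.6]
width: 48.9
grip_force: 68.1
```

```bash
python3 wl.py
```

```text
23.2 pos [453.4 196.7 214.5] q [ 25.7  11.  -42.9   7.1  -8.5  14.9] F [-25.6  -6.   29.6] w 48.9 g 68.1
in well [ -2.39   0.22 177.46] F [-7.9 -2.1 38.8] M [-0.69  1.85 -0.26]
```

Request:
servo_tool:
  series:
    - [[0,0,-0.012],[0,0,0]]
    - [[0,0,0],[0,0,0]]
    - [[0,0,0],[0,0,0]]
    - [[0,0,0],[0,0,0]]
    - [[0,0,0],[0,0,0]]
    - [[0,0,0],[0,0,0]]
    - [[0,0,0],[0,0,0]]
    - [[0,0,0],[0,0,0]]
    - [[0,0,0],[0,0,0]]
    - [[0,0,0],[0,0,0]]
  grip: 0.85

```text
t: 24.45
eef_pos: [453.8, 196.8, 214.2]
ee_rot: [[-0.856, -0.15, 0.495], [-0.13, 0.989, 0.074], [-0.5, -0.001, -0.866]]
ft_force: [-0.6, 0.6, -0.1]
width: 72.3
grip_force: 0.0
```

Request:
servo_tool:
  series:
    - [[0,0,-0.05],[0,0,0]]
    - [[0,0,-0.1],[0,0,0]]
    - [[0,0,-0.2],[0,0,0]]
    - [[0,0,-0.2],[0,0,0]]
    - [[0,0,-0.2],[0,0,0]]
    - [[0,0,-0.2],[0,0,0]]
    - [[0,0,-0.2],[0,0,0]]
    - [[0,0,-0.2],[0,0,0]]
    - [[0,0,-0.1],[0,0,0]]
    - [[0,0,0],[0,0,0]]

```text
t: 25.7
eef_pos: [381.9, 186.1, 340.5]
ee_rot: [[-0.855, -0.15, 0.496], [-0.13, 0.989, 0.075], [-0.502, -0.0, -0.865]]
ft_force: [1.0, 0.7, -0.6]
width: 73.0
grip_force: 0.0
```

```bash
python3 wl.py
python3 - <<'E'
from plan import *
import pickle
s=st(); pickle.dump(s,open('w6.pkl','wb'))
im={n:imaging.capture(n) for n in('wrist','scene','top')}
for n in im: np.save(n+'6.npy',im[n])
a=cv2.resize(im['scene'][180:255,290:390],None,fx=4,fy=4,interpolation=2); c=cv2.resize(im['top'][150:225,205:305],None,fx=4,fy=4,interpolation=2)
save('g',np.vstack([np.hstack([a,c]),np.hstack([cv2.resize(im['wrist'],(400,300),interpolation=3),cv2.resize(im['top'][130:280,300:500],(400,300),interpolation=2)])]))
m,Rw=well(); W=cal('wrist',s)
pts=[[-37,25,34],[-37,-25,34],[37,25,34],[37,-25,34],[-42,48,0],[-42,-48,0]]
print(np.round(proj(W,[m+Rw@np.array(p) for p in pts])*.714).tolist(), np.round((proj(cal('scene'),[m+Rw@np.array(p) for p in pts[:4]])-[290,180])*4).tolist())
E
```

```text
25.7 pos [381.9 186.1 340.5] q [ 29.1  -5.5 -37.2  29.8 -10.1  17.9] F [ 1.   0.7 -0.6] w 73.0 g 0.0
in well [ -1.96   0.47 322.74] F [ 0.6  0.5 -1.1] M [-0.03  0.44 -0.04]
25.7 pos [381.9 186.1 340.5] q [ 29.1  -5.5 -37.2  29.8 -10.1  17.9] F [ 1.   0.7 -0.6] w 73.0 g 0.0
[[221.0, 108.0], [171.0, 108.0], [219.0, 176.0], [173.0, 176.0], [239.0, 98.0], [153.0, 98.0]] [[111.0, 88.0], [87.0, 134.0], [198.0, 77.0], [175.0, 124.0]]
```

View pics/g.png

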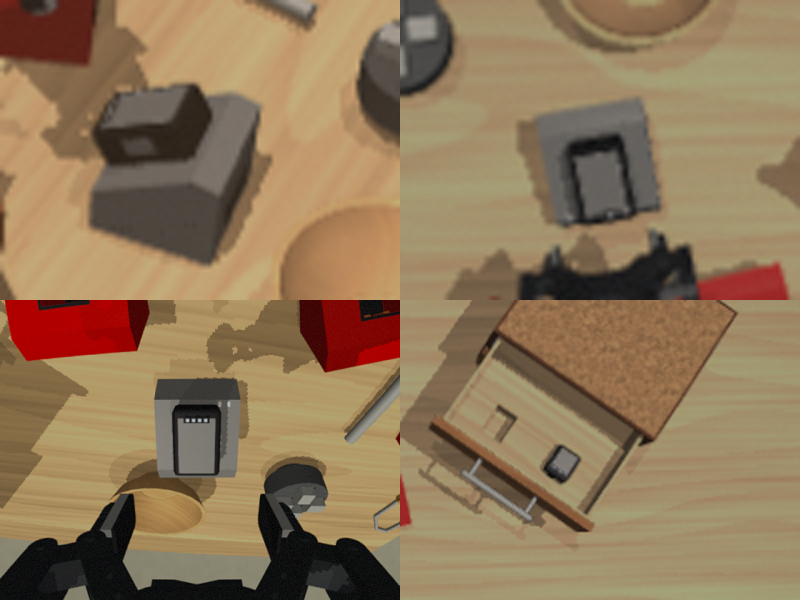

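Run:
```python
from plan import *
T=cal('top'); ax=np.array([.801,-.598,0]);ay=np.array([.598,.801,0])
e=[atz(T,((x+.5)/2-.5+300,(y+.5)/2-.5+130),174) for x,y in((66,163),(131,219))]
m=(e[0]+e[1])/2; print(e,m,m@ax,m@ay,np.linalg.norm(e[0]-e[1]))
p=m+0; p[2]=420; Rt=down(143.3)
s=status.state();R0=np.array(s['ee_rot']);a=rows([390,60,420],R0@Ro.from_rotvec(Ro.from_matrix(R0.T@Rt).as_rotvec()/2).as_matrix(),10); rows(p,Rt,10,start=a)
```

```text
[array([459.05351397, -53.17341516, 174.        ]), array([ 363.70207048, -157.5805526 ,  174.        ])] [ 411.37779223 -105.37698388  174.        ] 392.5290479336483 161.59695566438756 141.39571465999177
[[[-0.031, -0.126, -0.075], [-0.0051, 0.0124, -0.019]], [[-0.024, -0.126, -0.078], [-0.0051, 0.0124, -0.019]], [[-0.017, -0.126, -0.079], [-0.0051, 0.0124, -0.019]], [[-0.011, -0.126, -0.081], [-0.0051, 0.0124, -0.019]], [[-0.004, -0.125, -0.082], [-0.0051, 0.0124, -0.019]], [[0.003, -0.125, -0.084], [-0.0051, 0.0124, -0.019]], [[0.01, -0.123, -0.084], [-0.0051, 0.0124, -0.019]], [[0.017, -0.122, -0.086], [-0.0051, 0.0124, -0.019]], [[0.023, -0.12, -0.086], [-0.0051, 0.0124, -0.019]], [[0.03, -0.119, -0.087], [-0.0051, 0.0124, -0.019]]]
maxshift 15.063200191194431 turn/row deg 2.664765047726235 end [390.  60. 420.]
[[[0.066, -0.153, -0.009], [-0.0051, 0.0124, -0.0191]], [[0.073, -0.15, -0.01], [-0.0051, 0.0124, -0.0191]], [[0.078, -0.146, -0.009], [-0.0051, 0.0124, -0.0191]], [[0.084, -0.144, -0.008], [-0.0051, 0.0124, -0.0191]], [[0.09, -0.14, -0.008], [-0.0051, 0.0124, -0.0191]], [[0.095, -0.137, -0.007], [-0.0051, 0.0124, -0.0191]], [[0.101, -0.133, -0.005], [-0.0051, 0.0124, -0.0191]], [[0.105, -0.129, -0.005], [-0.0051, 0.0124, -0.0191]], [[0.111, -0.125, -0.003], [-0.0051, 0.0124, -0.0191]], [[0.115, -0.12, -0.002], [-0.0051, 0.0124, -0.0191]]]
maxshift 16.719748801940774 turn/row deg 2.674135884422776 end [ 411.4 -105.3  420. ]
```

Run:
```python
from plan import *
Rt=down(143.3)
s=status.state();R0=np.array(s['ee_rot']);a=rows([380,60,420],R0@Ro.from_rotvec(Ro.from_matrix(R0.T@Rt).as_rotvec()/2).as_matrix(),10); rows([372.7,-77.2,410],Rt,10,start=a)
```

```text
[[[-0.022, -0.124, -0.08], [-0.0051, 0.0124, -0.019]], [[-0.016, -0.125, -0.082], [-0.0051, 0.0124, -0.019]], [[-0.008, -0.124, -0.084], [-0.0051, 0.0124, -0.019]], [[-0.002, -0.123, -0.085], [-0.0051, 0.0124, -0.019]], [[0.005, -0.122, -0.086], [-0.0051, 0.0124, -0.019]], [[0.011, -0.121, -0.088], [-0.0051, 0.0124, -0.019]], [[0.019, -0.12, -0.088], [-0.0051, 0.0124, -0.019]], [[0.025, -0.118, -0.089], [-0.0051, 0.0124, -0.019]], [[0.032, -0.116, -0.089], [-0.0051, 0.0124, -0.019]], [[0.038, -0.113, -0.09], [-0.0051, 0.0124, -0.019]]]
maxshift 15.034959261667455 turn/row deg 2.664765047726235 end [380.  60. 420.]
[[[0.078, -0.113, -0.004], [-0.0051, 0.0124, -0.0191]], [[0.083, -0.111, -0.004], [-0.0051, 0.0124, -0.0191]], [[0.087, -0.106, -0.002], [-0.0051, 0.0124, -0.0191]], [[0.091, -0.104, -0.002], [-0.0051, 0.0124, -0.0191]], [[0.094, -0.1, 0.0], [-0.0051, 0.0124, -0.0191]], [[0.099, -0.096, 0.001], [-0.0051, 0.0124, -0.0191]], [[0.102, -0.093, 0.003], [-0.0051, 0.0124, -0.0191]], [[0.106, -0.088, 0.005], [-0.0051, 0.0124, -0.0191]], [[0.108, -0.085, 0.006], [-0.0051, 0.0124, -0.0191]], [[0.112, -0.08, 0.008], [-0.0051, 0.0124, -0.0191]]]
maxshift 13.86578522839583 turn/row deg 2.674135884422776 end [372.7 -77.2 410. ]
```

Request:
servo_tool:
  series:
    - [[-0.022,-0.124,-0.08],[-0.005,0.0124,-0.019]]
    - [[-0.016,-0.125,-0.082],[-0.005,0.0124,-0.019]]
    - [[-0.008,-0.124,-0.084],[-0.005,0.0124,-0.019]]
    - [[-0.002,-0.123,-0.085],[-0.005,0.0124,-0.019]]
    - [[0.005,-0.122,-0.086],[-0.005,0.0124,-0.019]]
    - [[0.011,-0.121,-0.088],[-0.005,0.0124,-0.019]]
    - [[0.019,-0.12,-0.088],[-0.005,0.0124,-0.019]]
    - [[0.025,-0.118,-0.09],[-0.005,0.0124,-0.019]]
    - [[0.032,-0.116,-0.09],[-0.005,0.0124,-0.019]]
    - [[0.038,-0.113,-0.09],[-0.005,0.0124,-0.019]]
  grip: 0

```text
t: 27.1
eef_pos: [380.0, 59.6, 420.3]
ee_rot: [[-0.822, -0.513, 0.247], [-0.509, 0.857, 0.088], [-0.256, -0.054, -0.965]]
ft_force: [0.1, 1.1, -0.5]
width: 0.1
grip_force: 0.0
```

Request:
servo_tool:
  series:
    - [[0.078,-0.113,-0.004],[-0.005,0.0124,-0.019]]
    - [[0.083,-0.11,-0.004],[-0.005,0.0124,-0.019]]
    - [[0.087,-0.106,-0.002],[-0.005,0.0124,-0.019]]
    - [[0.09,-0.104,-0.002],[-0.005,0.0124,-0.019]]
    - [[0.094,-0.1,0],[-0.005,0.0124,-0.019]]
    - [[0.099,-0.096,0.001],[-0.005,0.0124,-0.019]]
    - [[0.102,-0.093,0.003],[-0.005,0.0124,-0.019]]
    - [[0.106,-0.088,0.005],[-0.005,0.0124,-0.019]]
    - [[0.108,-0.085,0.006],[-0.005,0.0124,-0.019]]
    - [[0.112,-0.08,0.008],[-0.005,0.0124,-0.019]]

```text
t: 28.35
eef_pos: [372.6, -77.6, 410.2]
ee_rot: [[-0.599, -0.801, 0.0], [-0.801, 0.599, -0.003], [0.002, -0.002, -1.0]]
ft_force: [0.8, -0.8, -0.2]
width: 0.1
grip_force: 0.0
```

Run:
```python
from plan import *
st(); rows([372.7,-77.2,329],down(143.3),10)
```

```text
28.35 pos [372.6 -77.6 410.2] q [-11.7  -0.7 -16.7  74.   -0.2 -64.9] F [ 0.8 -0.8 -0.2] w 0.1 g 0.0
[[[-0.001, 0.0, 0.081], [-0.0001, -0.0001, -0.0001]], [[-0.0, 0.001, 0.081], [-0.0001, -0.0001, -0.0001]], [[-0.001, 0.0, 0.082], [-0.0001, -0.0001, -0.0001]], [[-0.0, 0.0, 0.081], [-0.0001, -0.0001, -0.0001]], [[-0.001, 0.001, 0.081], [-0.0001, -0.0001, -0.0001]], [[-0.0, -0.0, 0.081], [-0.0001, -0.0001, -0.0001]], [[-0.001, 0.0, 0.081], [-0.0001, -0.0001, -0.0001]], [[-0.0, 0.0, 0.082], [-0.0001, -0.0001, -0.0001]], [[-0.001, 0.001, 0.081], [-0.0001, -0.0001, -0.0001]], [[-0.0, -0.0, 0.081], [-0.0001, -0.0001, -0.0001]]]
maxshift 8.200609733428363 turn/row deg 0.019847840235184513 end [372.7 -77.2 329. ]
```

Descend, then push toward the cabinet (tool -y): 130 mm first, then the rest slowly.

Request:
servo_tool:
  series:
    - [[0,0,0.08],[0,0,0]]
    - [[0,0,0.1],[0,0,0]]
    - [[0,0,0.15],[0,0,0]]
    - [[0,0,0.15],[0,0,0]]
    - [[0,0,0.15],[0,0,0]]
    - [[0,0,0.1],[0,0,0]]
    - [[0,0,0.08],[0,0,0]]
    - [[0,-0.05,0],[0,0,0]]
    - [[0,-0.08,0],[0,0,0]]
    - [[0,-0.08,0],[0,0,0]]

```text
t: 29.6
eef_pos: [390.1, -90.3, 330.5]
ee_rot: [[-0.6, -0.8, 0.004], [-0.8, 0.6, -0.003], [0.001, -0.005, -1.0]]
ft_force: [-1.2, 1.0, 0.8]
width: 0.0
grip_force: 2.9
```

Request:
servo_tool:
  series:
    - [[0,-0.1,0],[0,0,0]]
    - [[0,-0.12,0],[0,0,0]]
    - [[0,-0.13,0],[0,0,0]]
    - [[0,-0.15,0],[0,0,0]]
    - [[0,-0.15,0],[0,0,0]]
    - [[0,-0.15,0],[0,0,0]]
    - [[0,-0.15,0],[0,0,0]]
    - [[0,-0.15,0],[0,0,0]]
    - [[0,-0.15,0],[0,0,0]]
    - [[0,-0.1,0],[0,0,0]]

```text
t: 30.85
eef_pos: [498.2, -171.5, 330.7]
ee_rot: [[-0.6, -0.8, 0.003], [-0.8, 0.6, -0.004], [0.001, -0.004, -1.0]]
ft_force: [-0.3, 0.0, 0.1]
width: 0.0
grip_force: 0.2
```

Request:
servo_tool:
  series:
    - [[0,-0.04,0],[0,0,0]]
    - [[0,-0.04,0],[0,0,0]]
    - [[0,-0.04,0],[0,0,0]]
    - [[0,-0.03,0],[0,0,0]]
    - [[0,-0.03,0],[0,0,0]]
    - [[0,-0.03,0],[0,0,0]]
    - [[0,-0.02,0],[0,0,0]]
    - [[0,-0.02,0],[0,0,0]]
    - [[0,-0.01,0],[0,0,0]]
    - [[0,0,0],[0,0,0]]

```text
t: 32.1
eef_pos: [518.3, -186.5, 330.8]
ee_rot: [[-0.6, -0.8, 0.003], [-0.8, 0.6, -0.003], [0.001, -0.004, -1.0]]
ft_force: [-0.5, 0.0, 0.0]
width: -0.3
grip_force: 0.2
```

Request:
servo_tool:
  series:
    - [[0,-0.02,0],[0,0,0]]
    - [[0,-0.02,0],[0,0,0]]
    - [[0,-0.01,0],[0,0,0]]
    - [[0,-0.01,0],[0,0,0]]
    - [[0,-0.01,0],[0,0,0]]
    - [[0,-0.01,0],[0,0,0]]
    - [[0,-0.01,0],[0,0,0]]
    - [[0,0,0],[0,0,0]]
    - [[0,0,0],[0,0,0]]
    - [[0,0,0],[0,0,0]]

```text
t: 33.35
eef_pos: [523.9, -190.8, 330.7]
ee_rot: [[-0.599, -0.801, -0.001], [-0.801, 0.599, -0.0], [0.001, 0.0, -1.0]]
ft_force: [-9.2, 9.0, 7.3]
width: 0.1
grip_force: 6.3
```

Request:
servo_tool:
  series:
    - [[0,-0.01,0],[0,0,0]]
    - [[0,0,0],[0,0,0]]
    - [[0,0.05,0],[0,0,0]]
    - [[0,0.1,0],[0,0,0]]
    - [[0,0.2,0],[0,0,0]]
    - [[0,0.2,0],[0,0,0]]
    - [[0,0,-0.3],[0,0,0]]
    - [[0,0,-0.3],[0,0,0]]
    - [[0,0.2,-0.3],[0,0,0]]
    - [[0,0.2,0],[0,0,0]]

```text
t: 34.6
eef_pos: [449.9, -135.0, 422.6]
ee_rot: [[-0.6, -0.8, 0.007], [-0.8, 0.6, -0.005], [-0.0, -0.008, -1.0]]
ft_force: [0.2, -0.4, -0.4]
width: 0.0
grip_force: 0.0
```

Run:
```python
from plan import *
st()
t=imaging.capture('top'); s=imaging.capture('scene')
o=np.load('scene0.npy'); 
def c(im,x,y,w,h,f): return cv2.resize(im[y:y+h,x:x+w],None,fx=f,fy=f,interpolation=2)
save('z',np.vstack([np.hstack([c(t,340,130,100,75,4),c(s,200,270,100,75,4)]),np.hstack([c(s,290,180,100,75,4),c(o,200,270,100,75,4)])]))
```

```text
34.6 pos [ 449.9 -135.   422.6] q [-16.7   7.7  -5.7  76.1  -0.1 -69.8] F [ 0.2 -0.4 -0.4] w 0.0 g 0.0
```

View pics/z.png

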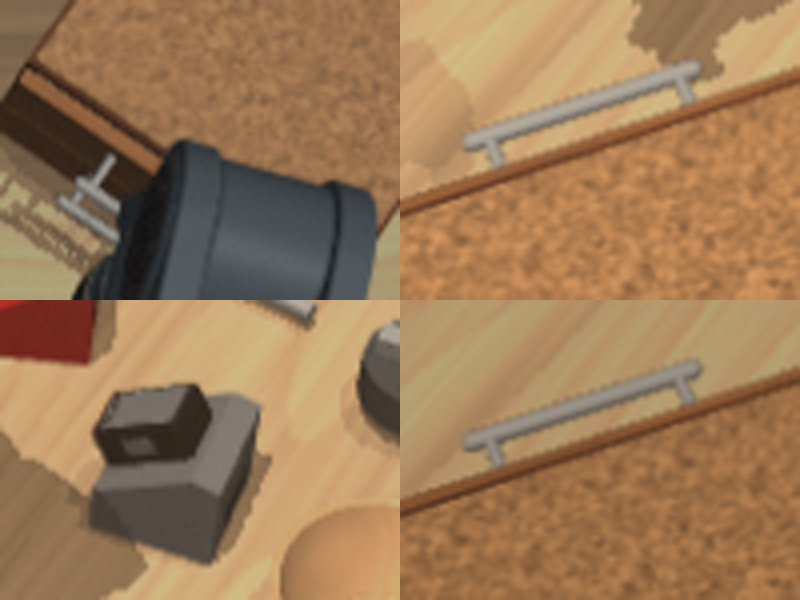

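The handle sits at the same pixels as at the start, (466,143)–(700,67), so the drawer is shut. The pack is flush in the charger, and the arm is clear.

```bash
python3 -c "
from bench import order
print(order.hand_in())"
```

```text
the job is handed in; nothing more can be done
None
```

The job is handed in: the large pack is plugged into the grey charger with its rib to the notch, the drawer is shut, the small pack was left in its pocket, and I never touched the bowl, gouge or chuck. The judge returned no verdict, so this rests on my own pictures and force readings.

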